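# Level the cassette deck by its adjustable foot and keep the spirit level pressed down

## Robot

A 6-joint arm with a two-finger parallel gripper is mounted at the origin on the work surface. World frame = base frame: x ahead of the robot, y to its left, z up, the work surface at z = 0. Lengths are in m, angles in rad, forces in N, time in s.
With the tool pointing down it reaches from about 0.35 to 0.975 m from the base axis. Payload 4.9 kg.
Tool frame: the origin (TCP) lies midway between the tips of the shut fingers; the grasp point (between the pads) lies 19 mm behind it; z points along the fingers, y is the line along which they close (so a half turn about z gives the same grasp; the last joint's range is limited). The gripper opens to 85 mm and grips with 20 to 120 N. Pads are 22 mm wide; open, the fingers measure 114 mm over their backs; the gripper's body (76 mm by 85 mm) begins 54 mm behind the grasp point. The pads swing forward as they close: fully open they stand 13 mm farther back than shut.
Start: joints at [-1.272, 0.053, 1.613, -0, 1.476, -0.119], TCP at [0.254, -0.571, 0.231] pointing down, gripper open.
Joint ranges: [-3.01, 3.01], [-1.01, 2.22], [0.06, 2.58], [-1.02, 4.17], [0.09, 2.62], [-3.14, 3.14]. Speed limits (rad/s): [2.57, 2.57, 3.14, 3.14, 3.14, 3.14].

## Interface

Orientations are given as a rotation vector (axis times angle).
In Python, from station import telemetry, optics, ctrl gives the robot as it stands.
- The arm moves only by the shell command python3 -m pendant 'ROWS' [FORCE]. ROWS is JSON, one flat list of numbers, 7 for each row, row after row: the turn, a rotation vector about the tool's x, y, z as a fraction of full scale, then the shift along the tool's x, y, z as a fraction of full scale, then the opening, from 0 (shut) to 1 (fully open). In form: [ax, ay, az, tx, ty, tz, fingers, ax, ay, az, tx, ty, tz, fingers, ...]. A call has 1 to 12 rows; each row is the pose to reach, as a shift and turn from the pose commanded when the call began, along the tool's axes at that moment; what a row does not reach only later rows make up. Full scale, the value 1, is 300 mm for a shift and 30 degrees for a turn. A row lasts 1/8 s, in which the tool goes at most 62.5 mm and 10.7 degrees, less where a joint would pass 70% of its speed; a pose out of reach is approached as far as the arm can. A call with a number of a shift or a turn outside -1 to 1 is refused whole. A call with a gripper value outside its range is refused whole. The fingers move at their own pace and stop on an object; FORCE is the grip in N (left out, the last holds). Time passes only in rows, so rows that repeat a pose let the fingers close. It gives the time, the measured TCP pose, the force, the opening and the grip force at its end, in the units of the state.
- telemetry.get_obs(): the state, without advancing time (a new reading comes with each control period).
- optics.get_image(name): name is "scene" or "side" or "wrist"; returns a dict with "image" (480x640x3 uint8, red, green, blue), "depth" (480x640 float32, m along the optical axis (not along the pixel's ray), 0 where there is no reading), "fx", "fy", "cx", "cy" (pixels), "rvec" (rotation vector, rad) and "tvec" (3), from world to camera coordinates, as OpenCV has them. Camera axes: x right, y down, z forward; pixel columns grow to the right and rows downward; lengths in m; the calibration is good to about 2 mm. A picture is of the moment at which its call begins.
- ctrl.finish_job(): hands the job in; it is judged then, once.
The state is a dict: "t": time; "q": joint angles; "dq": joint speeds; "effort": joint torques, N m; "tool_pos": TCP position; "tool_rot": TCP orientation; "contact_force": force on the tool from outside, world axes, zero at the start; "wrist_torque": the same for the moment, N m; "opening": finger opening in m; "grip_force": force on a finger pad.
Only numpy, scipy, OpenCV 4.12 (cv2) and the standard library are available. Lean on these libraries where they do the work, as an engineer would, in place of code of your own. Each camera call takes 0.05 s, during which the arm holds its last target. There are 200 camera calls.

## Task

Lay the bar spirit level lengthwise along the bare flat strip across the front of the cassette deck's top (between the keys and the cassette well) and let go of it, then turn the deck's knurled levelling foot until the bubble stands between its two lines. Finally press the level down onto the deck from above at its black middle grip, with about 10 N, and finish while still pressing, the bubble still between the lines. Leave the raised dust lid and the other things on the desk as they are.

Things in the scene. Friction and masses are not known exactly. Their poses are not given: they have to be found in the camera images.
- level_mid (a point): Bar spirit level: dark iron bar 190 mm long (its x), 30 wide (y), 22 high, flat below, 0.64 kg. Amid it a black grip 38 long, 30 wide, flush with the bar's sides, flat top 36 above the underside: hold it across its sides here; press on this top. Vial in the +x half, 32 high. Point: middle of length and width, 18 above the underside, 18 below the grip's top. Axes the level's own, z up.
- bubble (a joint): White bubble, 14 mm long, in the level's green vial (along x, centred 54 mm to +x of the middle): m along the level's +x from mid-way between the two dark lines (21 mm apart, so within about +-0.003 it stands between them); stops at +-0.018. It runs to the higher end, 2.6 mm per mrad of tilt, and takes about 2 s to settle after the level or deck has moved.
- strip (a point): Middle of the bare flat strip on the silver deck's top, on its surface, 80 mm over the desk. Axes: x from the deck's front (keys, lower) to its back, y to its left along its long side. Bare metal: y +-165 mm, x -43 to +77 mm. Behind: small knobs 12 mm high (x over 88, y 10 to 135), meters, the cassette well and the smoked lid standing 95 mm above the top (x 166, y -150 to -25).
- deck: The same deck, 330 wide (y), 230 deep (x), 4 kg, on a base plate that rocks about two fixed feet under its right end; the levelling foot carries its left end. Starts with the left end too low by an unknown 2.5 to 6 mrad. Origin at desk height on the line of the right feet, 140 mm right of and 62 mm behind the strip's middle; axes as the strip's.
- foot_knob (a point): Axis of the levelling foot's upright steel knob at the height to grip, 58 mm over the desk: cylinder 36 mm across, from 16 below to 14 above this point, a 4 mm boss on top; 67 mm left of the deck's side, over an ear whose top is 34 mm lower. Clockwise seen from above raises the deck's left end, 1.7 mrad per rad; anticlockwise lowers it. It stays as left, needs 0.06 N m, has rads of room both ways.
- lid (a joint): Hinge of the deck's dust lid, rad: 0 raised as at the start, negative towards closed.
- screwdriver_grip (a point): Bystander: screwdriver with a blue handle, 190 mm, on the desk.
- case: Bystander: clear cassette case, 109 x 70 x 17 mm.
- cassette: Bystander: cassette, 100 x 64 x 12 mm.
- tape_head: Bystander: copper-plated tape head on a tan bracket, 46 x 30 x 21 mm.
- cleaner: Bystander: clear bottle, 48 mm across, 105 mm high.
- brush_grip (a point): Bystander: small brush, 150 mm long.
- roller: Bystander: rubber pinch roller, 32 mm across, 14 mm high.

How it is judged:
By the outcome, as a careful person would: the job done as asked, in the order asked, and still so for the second after the job is handed in, while the arm keeps its last pose, push and grip.
It also fails if it takes over 72 s, if anything falls off the work surface, if the arm or the gripper's body presses on something with over 40 N, if the wrist force passes 120 N, or if a joint passes its speed limit or range.

## Working session

There is one attempt and no reset: what is moved stays moved. The work goes in short steps, Python scripts to look and compute and a shell command to move; the robot and the scene stay as the last step left them, time stands still between calls to the robot, and variables do not carry over. Pictures are saved under pics/ and viewed, at most 11 in all, crops included, and the job is handed in when it is done.

```bash
mkdir -p pics; ls; cat > h.py <<'E'
import numpy as np, cv2
from station import telemetry, optics, ctrl
from scipy.spatial.transform import Rotation as R
def get(n):
    d=optics.get_image(n); np.savez(''+n+'.npz',**d); return d
def ld(n): return dict(np.load(''+n+'.npz'))
def save(d,f): cv2.imwrite('pics/'+f,cv2.cvtColor(d['image'],cv2.COLOR_RGB2BGR))
def ray(d,u,v,z):
    Rm=cv2.Rodrigues(np.array(d['rvec'],float))[0]; t=np.array(d['tvec'],float).ravel()
    c=-Rm.T@t; r=Rm.T@np.array([(u-d['cx'])/d['fx'],(v-d['cy'])/d['fy'],1])
    return c+r*(z-c[2])/r[2]
def pt(d,u,v):
    Rm=cv2.Rodrigues(np.array(d['rvec'],float))[0]; t=np.array(d['tvec'],float).ravel()
    z=float(d['depth'][int(v),int(u)]); return Rm.T@(np.array([(u-d['cx'])/d['fx']*z,(v-d['cy'])/d['fy']*z,z])-t)
E
python3 - <<'E'
from h import *
for n in('scene','side'): save(get(n),n+'0.png')
print(telemetry.get_obs())
E
```

```text
pics
{'t': 0.1, 'q': array([-1.27200026e+00,  5.32986326e-02,  1.61415446e+00,  1.00115454e-05,
        1.47599125e+00, -1.18994288e-01]), 'dq': array([ 0.00065741, -0.00117165, -0.00178686,  0.00070848, -0.00025835,
       -0.00096937]), 'effort': array([ 3.46714996e-04, -3.94903851e+01, -3.71363962e+01, -1.48491704e-04,
        3.89182416e-03,  1.84332106e-05]), 'tool_pos': array([ 0.25342892, -0.57070081,  0.23018246]), 'tool_rot': array([-3.07149171e+00, -6.51116938e-01,  2.45400605e-04]), 'contact_force': array([ 0.00601192,  0.05789814, -0.33286979]), 'wrist_torque': array([ 0.00604746,  0.03087194, -0.01179003]), 'grip_force': 0.0, 'opening': 0.08572424489511782}
```

View pics/scene0.png

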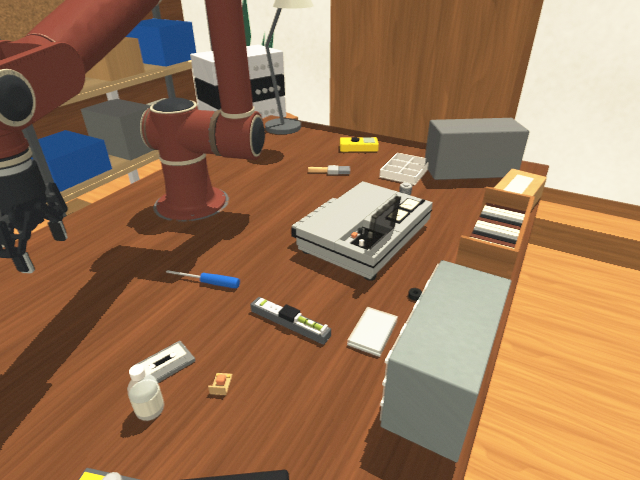

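View pics/side0.png

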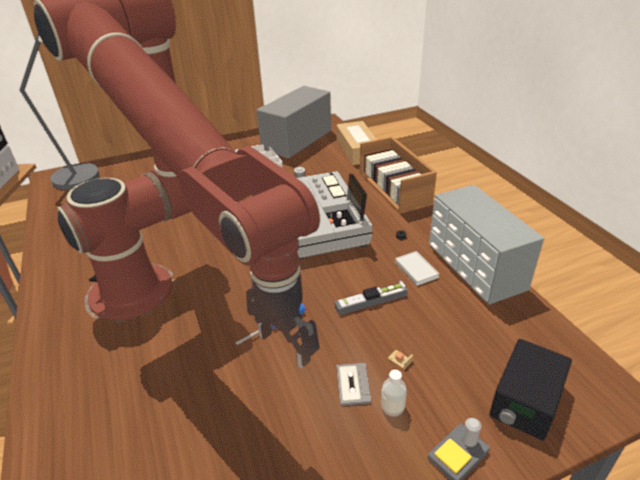

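The scene view shows the level with its grip at about (290,313) and the green vial towards (315,326). The deck is around (365,225), with the knob near (406,188). The side view shows the level at (372,295) and the deck at (335,215).

```bash
python3 - <<'E'
from h import *
np.set_printoptions(precision=4,suppress=True)
d=ld('scene'); s=ld('side')
for n,u,v in [('grip',290,312),('lvl L',257,303),('lvl R',326,333),('vial',312,325),('knob',406,186),('deck fl',360,186),('deck fr',297,231),('deck br',372,270),('deck bl',432,208),('strip',330,215),('table',200,330)]: print(n,pt(d,u,v))
for n,u,v in [('grip',372,294),('vial',392,288),('knob',299,171),('right back',370,240)]: print('s',n,pt(s,u,v))
for n,d,b in(('sceneL',d,(235,285,345,350)),('sceneK',d,(280,165,450,285)),('side',s,(280,150,430,330))):
    a,b_,c,e=b; im=cv2.resize(d['image'][b_:e,a:c],None,fx=3 if n!='scene' else 4,fy=3,interpolation=cv2.INTER_CUBIC)
    cv2.imwrite('pics/c_%s.png'%n,im[:,:,::-1])
a=cv2.imread('pics/c_sceneL.png');b=cv2.imread('pics/c_sceneK.png')
m=np.zeros((a.shape[0]+b.shape[0],max(a.shape[1],b.shape[1]),3),np.uint8);m[:a.shape[0],:a.shape[1]]=a;m[a.shape[0]:,:b.shape[1]]=b
cv2.imwrite('pics/m1.png',m);print(m.shape)
E
```

```text
grip [ 0.5669 -0.3065  0.0359]
lvl L [ 0.4817 -0.3077  0.0252]
lvl R [ 0.6564 -0.3132  0.0243]
vial [ 0.6233 -0.3122  0.03  ]
knob [0.6025 0.3028 0.0682]
deck fl [0.488  0.2157 0.0795]
deck fr [ 0.4451 -0.0765  0.0711]
deck br [ 0.6646 -0.1001  0.0428]
deck bl [0.6851 0.3282 0.0009]
strip [0.4883 0.0223 0.0794]
table [ 0.4083 -0.4137  0.0015]
s grip [ 0.5587 -0.3164  0.0353]
s vial [ 0.6183 -0.312   0.029 ]
s knob [0.5974 0.2972 0.0667]
s right back [ 0.663  -0.1025  0.0253]
(555, 510, 3)
```

View pics/m1.png

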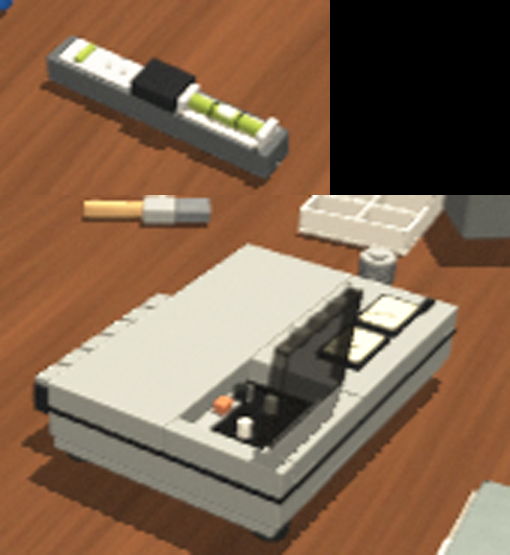

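The crop shows the level with its vial at the world +x end. The deck's front strip faces the robot, and the knob is at the deck's left (world +y).

```bash
cat >> h.py <<'E'
def cloud(d):
    Rm=cv2.Rodrigues(np.array(d['rvec'],float))[0]; t=np.array(d['tvec'],float).ravel()
    v,u=np.mgrid[0:480,0:640]; z=d['depth'].astype(float)
    P=np.stack([(u-d['cx'])/d['fx']*z,(v-d['cy'])/d['fy']*z,z],-1)
    return (P-t)@Rm, z>0
def box(d,lo,hi):
    P,ok=cloud(d); m=ok&np.all((P>lo)&(P<hi),-1); Q=P[m]; return Q
def rect(Q): return cv2.minAreaRect((Q[:,:2]*1000).astype(np.float32))
E
python3 - <<'E'
from h import *
for n in('scene','side'):
    d=ld(n)
    for nm,lo,hi in [('level',(.42,-.38,.012),(.72,-.25,.05)),('grip',(.42,-.38,.0335),(.72,-.25,.05)),('deck',(.35,-.15,.07),(.75,.24,.088)),('knob',(.56,.26,.045),(.65,.34,.09)),('knobtop',(.56,.26,.067),(.65,.34,.09))]:
        Q=box(d,lo,hi)
        if len(Q): print(n,nm,len(Q),np.round(np.concatenate([np.r_[x] for x in rect(Q)]),1),Q[:,2].max().round(4),np.median(Q,0).round(4))
E
```

```text
scene level 1461 [ 595.3 -300.6  258.1   67.8    8.4] 0.0399 [ 0.5865 -0.3112  0.0239]
scene grip 224 [ 597.3 -308.3   31.6  108.2   85.3] 0.0399 [ 0.5665 -0.3072  0.0362]
scene deck 4481 [572.3  73.3 334.7 232.3  83.2] 0.088 [0.5546 0.0468 0.0804]
scene knob 132 [600.6 301.2  36.3  35.1  29.5] 0.0771 [0.603  0.2948 0.0662]
scene knobtop 64 [601.1 301.5  34.1  35.1  29.1] 0.0771 [0.6009 0.299  0.0716]
side level 982 [ 595.7 -301.6  257.4   68.7    8.6] 0.0388 [ 0.5673 -0.3116  0.0229]
side grip 121 [ 570.3 -306.5   32.2  158.8   83.5] 0.0388 [ 0.564  -0.308   0.0354]
side deck 1914 [581.3  71.7 338.5 214.   82.8] 0.088 [0.6164 0.0587 0.0792]
side knob 103 [600.2 295.5  35.2  31.    5.5] 0.0779 [0.5976 0.2937 0.065 ]
side knobtop 45 [600.5 295.5  32.4  31.    5.1] 0.0779 [0.5984 0.2973 0.0713]
```

```bash
cat >> h.py <<'E'
def go(x,y,z,yaw):
    o=telemetry.get_obs(); M=R.from_rotvec(o['tool_rot']); 
    d=M.inv().apply(np.array([x,y,z])-o['tool_pos'])/.3
    X=M.apply([1,0,0]); cur=np.degrees(np.arctan2(X[1],X[0])); dy=(yaw-cur+180)%360-180
    T=R.from_matrix(np.array([[np.cos(np.radians(yaw)),np.sin(np.radians(yaw)),0],[np.sin(np.radians(yaw)),-np.cos(np.radians(yaw)),0],[0,0,-1]]).T) if 0 else None
    print('t',o['t'],'pos',o['tool_pos'].round(4),'yaw',cur.round(2),'toolz',M.apply([0,0,1]).round(3),'F',o['contact_force'].round(1),'open',round(o['opening'],4))
    print('shift',d.round(3),'az/30deg',round(-dy/30,3),'dyaw',round(dy,1))
E
python3 - <<'E'
from h import *
for n in('scene','side'):
    d=ld(n); P,ok=cloud(d)
    m=(ok&np.all((P>(.42,-.4,.012))&(P<(.72,-.25,.05)),-1)).astype(np.uint8)
    k,l,st,c=cv2.connectedComponentsWithStats(m)
    for i in range(1,k):
        if st[i,4]>80: Q=P[l==i]; print(n,st[i,4],rect(Q)); 
    m2=m.astype(bool)&(d['image'].max(-1)<50)&(P[...,2]>.03); print('grip',m2.sum(),P[m2].mean(0),rect(P[m2]))
go(.568,-.309,.15,0)
E
```

```text
scene 1235 ((562.0831298828125, -306.0654296875), (33.245521545410156, 191.8780059814453), 86.77273559570312)
scene 226 ((708.255615234375, -277.15350341796875), (23.22198486328125, 54.34245300292969), 2.2289583683013916)
grip 117 [ 0.56438191 -0.31129076  0.03573751] ((564.5088500976562, -307.7973937988281), (27.504077911376953, 34.916786193847656), 86.47528839111328)
side 128 ((707.0931396484375, -276.91448974609375), (24.947933197021484, 53.23844528198242), 2.09478497505188)
side 854 ((562.6929931640625, -306.8634033203125), (34.86079025268555, 192.4784393310547), 87.42035675048828)
grip 30 [ 0.55671358 -0.31660918  0.03290901] ((557.4202880859375, -314.9338684082031), (17.333650588989258, 34.5197639465332), 72.12181854248047)
t 0.1 pos [ 0.2534 -0.5707  0.2302] yaw 23.94 toolz [-0.001  0.002 -1.   ] F [ 0.   0.1 -0.3] open 0.0857
shift [ 1.312 -0.371  0.268] az/30deg 0.798 dyaw -23.9
```

```bash
python3 -m pendant '[0,0,0.9,1,-0.36,0.2,1,0,0,0.9,1,-0.36,0.2,1,0,0,0.9,1,-0.36,0.2,1,0,0,0.9,1,-0.36,0.2,1,0,0,0.9,1,-0.36,0.2,1,0,0,0.9,1,-0.36,0.2,1,0,0,0.9,1,-0.36,0.2,1]'
python3 -c "
from h import *
go(.5625,-.3065,.1,-3)"
```

```text
t: 0.98
tool_pos: [0.484, -0.3502, 0.1707]
tool_rot: [-3.14, 0.081, 0.002]
contact_force: [-0.4, -0.4, 0.6]
opening: 0.0857
grip_force: 0.0
t 0.975 pos [ 0.484  -0.3502  0.1707] yaw -2.96 toolz [-0.001  0.    -1.   ] F [-0.4 -0.4  0.6] open 0.0857
shift [ 0.254 -0.159  0.235] az/30deg 0.001 dyaw -0.0
```

```bash
python3 -m pendant '[0,0,0,0.254,-0.16,0.15,1,0,0,0,0.254,-0.16,0.15,1,0,0,0,0.254,-0.16,0.15,1,0,0,0,0.254,-0.16,0.15,1]'
python3 - <<'E'
from h import *
d=get('wrist'); save(d,'w1.png'); P,ok=cloud(d)
m=ok&np.all((P>(.42,-.4,.012))&(P<(.68,-.25,.045)),-1); print(rect(P[m]),m.sum())
m&=(d['image'].max(-1)<50)&(P[...,2]>.033); print(rect(P[m]),m.sum())
go(.5625,-.3065,.004,-3)
E
```

```text
t: 1.48
tool_pos: [0.5618, -0.3087, 0.127]
tool_rot: [3.139, -0.087, 0.0]
contact_force: [-0.4, 0.7, 0.3]
opening: 0.0855
grip_force: 0.0
((560.9422607421875, -305.99029541015625), (30.041624069213867, 190.25274658203125), 87.17948913574219) 10839
((569.34619140625, -311.8432922363281), (36.43974304199219, 16.651214599609375), 31.177967071533203) 44
t 1.525 pos [ 0.5619 -0.3088  0.1274] yaw -3.18 toolz [ 0.001 -0.001 -1.   ] F [ 0.3  0.2 -0.4] open 0.0854
shift [ 0.001 -0.008  0.411] az/30deg -0.006 dyaw 0.2
```

View pics/w1.png

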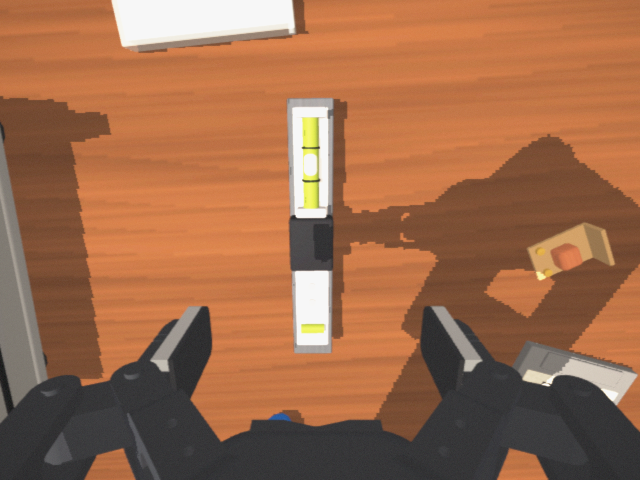

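The wrist view shows the level centred at about (311,225), with the grip at (311,243) and the bubble between its lines at (311,163). The space for the fingers is clear, so I'll descend and grip.

```bash
python3 -m pendant '[0,0,0,-0.003,-0.01,0.25,1,0,0,0,-0.003,-0.01,0.405,1,0,0,0,-0.003,-0.01,0.405,1,0,0,0,-0.003,-0.01,0.405,1,0,0,0,-0.003,-0.01,0.405,0,0,0,0,-0.003,-0.01,0.405,0,0,0,0,-0.003,-0.01,0.405,0,0,0,0,-0.003,-0.01,0.405,0,0,0,0,-0.003,-0.01,0.405,0,0,0,0,-0.003,-0.01,0.405,0]' 60
```

```text
t: 2.78
tool_pos: [0.5628, -0.3047, 0.0065]
tool_rot: [3.139, -0.084, 0.003]
contact_force: [-1.5, -0.1, 6.7]
opening: 0.029
grip_force: 62.6
```

```bash
python3 -m pendant '[0,0,0,0,0,-0.15,0,0,0,0,0,0,-0.35,0,0,0,-0.3,0,0,-0.55,0,0,0,-0.65,0,0,-0.75,0,0,0,-1,0,0,-0.75,0,0,0,-1,0,0,-0.75,0,0,0,-1,0,0,-0.75,0]'
python3 -c "
from h import *
go(.51,.081,.23,83.2)"
```

```text
t: 3.65
tool_pos: [0.5605, -0.3028, 0.2261]
tool_rot: [-3.052, -0.727, 0.006]
contact_force: [-0.5, -0.3, -7.0]
opening: 0.029
grip_force: 61.5
t 3.65 pos [ 0.5605 -0.3028  0.2261] yaw 26.8 toolz [-0.005  0.004 -1.   ] F [-0.5 -0.3 -7. ] open 0.029
shift [ 0.427 -1.218 -0.008] az/30deg -1.88 dyaw 56.4
```

```bash
python3 -m pendant '[0,0,-0.35,0.1,-0.2,0,0,0,0,-0.7,0.2,-0.4,0,0,0,0,-0.95,0.25,-0.6,0,0,0,0,-0.95,0.3,-0.75,0,0,0,0,-0.95,0.35,-0.9,0,0,0,0,-0.95,0.35,-0.9,0,0,0,0,-0.95,0.35,-0.9,0,0]'
python3 -c "
from h import *
go(.51,.081,.23,83.2)"
```

```text
t: 4.53
tool_pos: [0.5325, -0.0156, 0.2283]
tool_rot: [-2.781, -1.46, 0.004]
contact_force: [0.5, -0.5, -6.4]
opening: 0.0295
grip_force: 62.7
t 4.525 pos [ 0.5325 -0.0156  0.2283] yaw 55.4 toolz [-0.002 -0.    -1.   ] F [ 0.5 -0.5 -6.4] open 0.0295
shift [ 0.222 -0.245 -0.005] az/30deg -0.927 dyaw 27.8
```

```bash
python3 -m pendant '[0,0,-0.35,0.1,-0.12,0,0,0,0,-0.7,0.222,-0.245,0,0,0,0,-0.927,0.222,-0.245,0.1,0,0,0,-0.927,0.222,-0.245,0.25,0,0,0,-0.927,0.222,-0.245,0.4,0,0,0,-0.927,0.222,-0.245,0.4,0,0,0,-0.927,0.222,-0.245,0.4,0]'
python3 - <<'E'
from h import *
go(.51,.081,.087,83.2)
d=get('scene'); c=cv2.resize(d['image'][150:290,270:450],None,fx=4,fy=4); cv2.imwrite('pics/s2.png',c[:,:,::-1])
E
```

```text
t: 5.4
tool_pos: [0.5117, 0.0802, 0.1112]
tool_rot: [2.349, 2.084, 0.002]
contact_force: [0.3, -0.5, -6.3]
opening: 0.0292
grip_force: 62.7
t 5.4 pos [0.5117 0.0802 0.1112] yaw 83.16 toolz [ 0.002 -0.    -1.   ] F [ 0.3 -0.5 -6.3] open 0.0292
shift [ 0.002 -0.006  0.081] az/30deg -0.001 dyaw 0.0
```

View pics/s2.png

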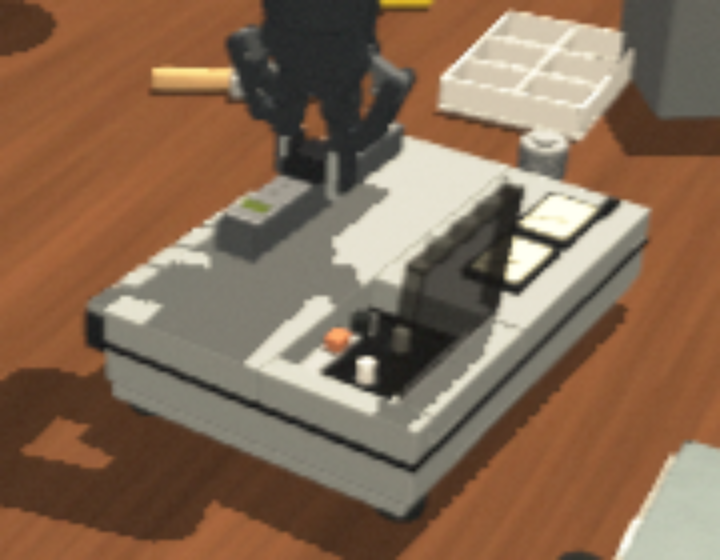

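The level hangs over the strip with its grip near (320,160) in the crop, aligned with the deck's long side. I'll lower it gently.

```bash
python3 -m pendant '[0,0,0,0,0,0.04,0,0,0,0,0,0,0.065,0,0,0,0,0,0,0.075,0,0,0,0,0,0,0.08,0,0,0,0,0,0,0.082,0,0,0,0,0,0,0.082,0]'
```

```text
t: 6.2
tool_pos: [0.5107, 0.0809, 0.0857]
tool_rot: [2.348, 2.086, 0.001]
contact_force: [-1.1, 0.6, -3.1]
opening: 0.029
grip_force: 63.4
```

```bash
python3 -m pendant '[0,0,0,0,0,0.002,0,0,0,0,0,0,0.002,1,0,0,0,0,0,0.002,1,0,0,0,0,0,0.002,1,0,0,0,0,0,0.002,1,0,0,0,0,0,-0.1,1,0,0,0,0,0,-0.2,1,0,0,0,0,0,-0.3,1,0,0,0,0,0,-0.3,1,0,0,0,0,0,-0.3,1]'
python3 - <<'E'
from h import *
d=get('wrist'); save(d,'w2.png'); P,ok=cloud(d)
m=ok&np.all((P>(.40,-.06,.093))&(P<(.58,.22,.13)),-1); print(rect(P[m]),m.sum(), P[m][:,2].max())
# deck plane tilt
m=ok&np.all((P>(.40,-.06,.07))&(P<(.58,.22,.085)),-1); Q=P[m]; print(np.linalg.lstsq(np.c_[Q[:,:2],np.ones(len(Q))],Q[:,2],rcond=None)[0])
go(.6,.3005,.13,60)
E
```

```text
t: 7.45
tool_pos: [0.5099, 0.0809, 0.1741]
tool_rot: [-2.348, -2.086, 0.002]
contact_force: [0.1, -1.1, -0.3]
opening: 0.0849
grip_force: 0.0
((510.1333312988281, 78.83390045166016), (189.67933654785156, 30.110319137573242), 83.2922592163086) 13819 0.11667600640104915
[-0.00020908 -0.00523596  0.07935169]
t 7.5 pos [0.5095 0.0809 0.1735] yaw 83.25 toolz [-0.003 -0.    -1.   ] F [-1.   0.5  0.7] open 0.0853
shift [0.762 0.214 0.144] az/30deg 0.775 dyaw -23.2
```

View pics/w2.png

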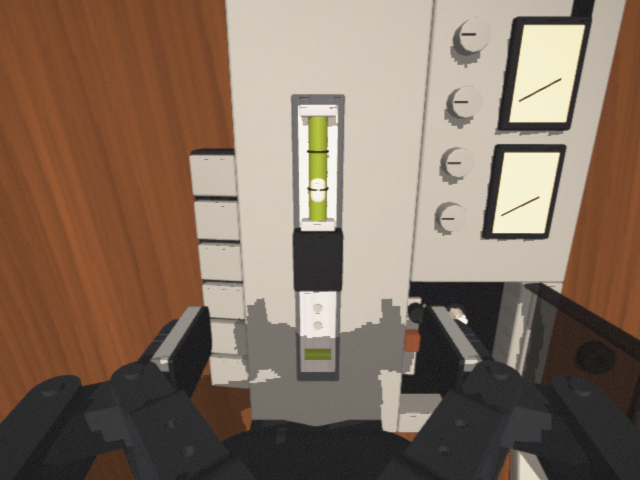

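The level lies straight on the strip, centred at (510,79) mm. The bubble centre is at row 189 with the lines at rows 152 and 189, so it is about 11 mm to −x (≈4 mrad, left end low). Next is the knob.

```bash
python3 -m pendant '[0,0,-0.35,0.19,0.05,0,1,0,0,-0.7,0.38,0.1,0,1,0,0,-1,0.57,0.16,0,1,0,0,-1,0.767,0.213,0,1,0,0,-1,0.767,0.213,0,1,0,0,-1,0.767,0.213,0,1]'
python3 -m pendant '[0,0,-0.35,0,0,0,1,0,0,-0.7,0,0,0.05,1,0,0,-1,0,0,0.1,1,0,0,-1,0,0,0.1,1,0,0,-1,0,0,0.1,1]'
python3 - <<'E'
from h import *
d=get('wrist'); save(d,'w3.png'); P,ok=cloud(d)
for lo in (.045,.068):
    m=ok&np.all((P>(.56,.26,lo))&(P<(.65,.345,.09)),-1); print(rect(P[m]),cv2.minEnclosingCircle((P[m][:,:2]*1000).astype(np.float32)),m.sum())
go(.6,.302,.04,143)
E
```

```text
t: 8.25
tool_pos: [0.6, 0.3015, 0.1731]
tool_rot: [-1.727, -2.622, 0.005]
contact_force: [0.1, -0.6, 0.1]
opening: 0.0857
grip_force: 0.0
t: 8.88
tool_pos: [0.601, 0.3011, 0.1458]
tool_rot: [0.995, 2.979, 0.0]
contact_force: [0.1, 0.5, -0.7]
opening: 0.0857
grip_force: 0.0
((598.4832153320312, 303.9895324707031), (37.14904022216797, 36.45622634887695), 48.192752838134766) ((598.8624267578125, 303.5883483886719), 18.9400634765625) 2780
((598.859375, 303.7279052734375), (35.035850524902344, 34.6793212890625), 20.693605422973633) ((598.7147216796875, 303.6688537597656), 17.807424545288086) 2235
t 8.925 pos [0.6013 0.3014 0.1462] yaw 143.1 toolz [ 0.001  0.    -1.   ] F [-0.4 -0.3  0.6] open 0.0854
shift [ 0.005 -0.001  0.354] az/30deg 0.003 dyaw -0.1
```

View pics/w3.png

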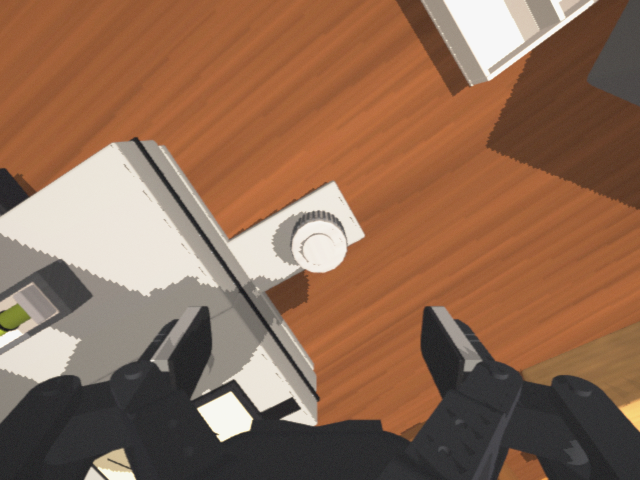

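The wrist view shows the knob at (320,243), clear all round, at about (599,304) mm. I'll descend and grip.

```bash
python3 -m pendant '[0,0,0,0.011,0.001,0.15,1,0,0,0,0.011,0.001,0.3,1,0,0,0,0.011,0.001,0.35,1,0,0,0,0.011,0.001,0.35,1,0,0,0,0.011,0.001,0.35,0,0,0,0,0.011,0.001,0.35,0,0,0,0,0.011,0.001,0.35,0,0,0,0,0.011,0.001,0.35,0,0,0,0,0.011,0.001,0.35,0]' 40
cat >> h.py <<'E'
def bub(n='scene'):
    d=get(n); P,ok=cloud(d); im=d['image'].astype(int)
    # level frame: centre, x axis
    c=np.array([.5101,.0788]); a=np.radians(83.29); ex=np.array([np.cos(a),np.sin(a)]); ey=np.array([-ex[1],ex[0]])
    Rm=cv2.Rodrigues(np.array(d['rvec'],float))[0]; t=np.array(d['tvec'],float).ravel()
    out=[]
    for x in np.arange(.03,.080,.001):
        col=[]
        for y in np.arange(-.002,.0021,.001):
            q=np.r_[c+ex*x+ey*y,.110]; p=Rm@q+t; u=p[0]/p[2]*d['fx']+d['cx']; v=p[1]/p[2]*d['fy']+d['cy']
            col.append(cv2.getRectSubPix(d['image'],(1,1),(float(u),float(v)))[0,0])
        col=np.array(col).mean(0); out.append(col)
    return np.array(out)
E
python3 - <<'E'
from h import *
go(.5987,.3037,.041,143)
o=bub(); print(o[:,2].round().astype(int)); print(o[:,0].round().astype(int))
E
```

```text
t: 10.05
tool_pos: [0.5995, 0.3045, 0.0421]
tool_rot: [0.99, 2.98, 0.002]
contact_force: [-0.9, -0.1, 6.1]
opening: 0.0352
grip_force: 40.0
t 10.05 pos [0.5995 0.3045 0.0421] yaw 143.25 toolz [ 0.002  0.001 -1.   ] F [-0.9 -0.1  6.1] open 0.0352
shift [ 0.    -0.004  0.004] az/30deg 0.008 dyaw -0.2
[ 65  70  73  75  75  76  82  92 105 119 135 150 160 164 161 156 148 140
 132 123 113 103  92  83  74  69  66  67  71  75  78  81  83  85  84  81
  77  73  69  65  62  63  68  75  82  88  93  96  98 100]
[ 84  94 105 113 118 123 130 140 152 166 180 193 201 203 199 192 182 172
 162 152 142 133 126 121 118 119 122 130 141 153 165 175 182 187 185 177
 164 149 135 123 114 116 125 140 155 170 183 194 199 201]
```

```bash
for i in 1 2 3 4 5; do python3 -m pendant '[0,0,0.35,0,0,0,0,0,0,0.7,0,0,0,0,0,0,1,0,0,0,0,0,0,1,0,0,0,0]' | grep -E 'tool_pos|contact|^t'; done
python3 - <<'E'
from h import *
go(.5987,.3037,.041,-7)
d=get('scene'); c=cv2.resize(d['image'][170:240,310:390],None,fx=7,fy=7,interpolation=cv2.INTER_CUBIC); d2=get('side'); cv2.imwrite('pics/s3.png',c[:,:,::-1])
E
```

```text
t: 10.6
tool_pos: [0.5995, 0.3045, 0.0424]
tool_rot: [1.729, 2.621, 0.003]
contact_force: [-0.6, -1.5, 7.4]
t: 11.1
tool_pos: [0.5995, 0.3044, 0.0427]
tool_rot: [2.348, 2.085, 0.003]
contact_force: [-4.4, -1.6, 8.7]
t: 11.6
tool_pos: [0.5995, 0.3043, 0.043]
tool_rot: [2.808, 1.407, 0.003]
contact_force: [-4.1, -1.6, 10.6]
t: 12.1
tool_pos: [0.5994, 0.3043, 0.0434]
tool_rot: [3.076, 0.632, 0.003]
contact_force: [-5.1, -3.2, 12.3]
t: 12.6
tool_pos: [0.5993, 0.3043, 0.0436]
tool_rot: [3.136, -0.186, 0.002]
contact_force: [-5.8, -3.1, 13.4]
t 12.6 pos [0.5993 0.3043 0.0436] yaw -6.78 toolz [ 0.001 -0.001 -1.   ] F [-5.8 -3.1 13.4] open 0.0354
shift [-0.002  0.002  0.009] az/30deg 0.007 dyaw -0.2
```

View pics/s3.png

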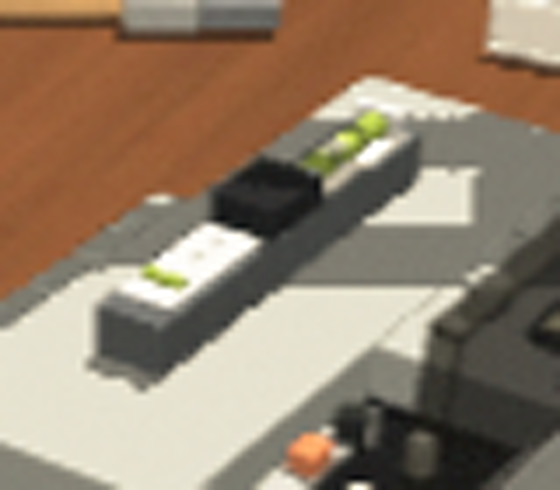

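The bubble sits around (340,150) in the crop, near the middle of the vial. I'll release and look with the wrist camera.

```bash
python3 -m pendant '[0,0,0,0,0,0,1,0,0,0,0,0,0,1,0,0,0,0,0,0,1,0,0,0,0,0,0,1,0,0,0,0,0,-0.2,1,0,0,0,0,0,-0.35,1,0,0,0,-0.06,0.25,-0.49,1,0,0,0,-0.11,0.463,-0.49,1,0,0,0,-0.11,0.463,-0.49,1,0,0,0,-0.11,0.463,-0.49,1,0,0,0,-0.11,0.463,-0.49,1,0,0,0,-0.11,0.463,-0.49,1]' 40
cat >> h.py <<'E'
def vial(n='wrist'):
    d=get(n); P,ok=cloud(d); im=d['image']
    m=ok&np.all((P>(.40,-.06,.093))&(P<(.60,.24,.135)),-1); r=rect(P[m]); print('level',r)
    L,W=r[1]; ang=r[2] if L>W else r[2]+90
    a=np.radians(ang); ex=np.array([np.cos(a),np.sin(a)]); ex*=np.sign(ex[1]); c=np.array(r[0])/1000; ey=np.array([-ex[1],ex[0]])
    Rm=cv2.Rodrigues(np.array(d['rvec'],float))[0]; t=np.array(d['tvec'],float).ravel()
    w,h=260,48; xs=.054+(np.arange(w)-w/2)*.0003; ys=(np.arange(h)-h/2)*.0005
    X,Y=np.meshgrid(xs,ys); Q=np.concatenate([c+X[...,None]*ex+Y[...,None]*ey,np.full(X.shape+(1,),.110)],-1)
    p=Q@Rm.T+t; u=(p[...,0]/p[...,2]*d['fx']+d['cx']).astype(np.float32); v=(p[...,1]/p[...,2]*d['fy']+d['cy']).astype(np.float32)
    o=cv2.remap(im,u,v,cv2.INTER_LINEAR); cv2.imwrite('pics/vial.png',cv2.resize(o,None,fx=3,fy=3)[:,:,::-1])
    g=o[18:30].astype(float).mean(0); hs=np.round(xs*1000,1)
    print('x',hs[::5]);print('R',g[::5,0].astype(int));print('B',g[::5,2].astype(int))
E
python3 -m pendant '[0,0,0,0,0,0,1,0,0,0,0,0,0,1,0,0,0,0,0,0,1,0,0,0,0,0,0,1,0,0,0,0,0,0,1]'
python3 -c "
from h import *
vial(); go(.5987,.3037,.12,0)"
```

```text
t: 14.2
tool_pos: [0.5495, 0.171, 0.1867]
tool_rot: [-3.136, 0.183, 0.001]
contact_force: [-0.7, -0.7, 0.2]
opening: 0.0857
grip_force: 0.0
t: 14.82
tool_pos: [0.5494, 0.17, 0.1872]
tool_rot: [-3.136, 0.185, -0.0]
contact_force: [0.1, -0.3, 0.0]
opening: 0.0852
grip_force: 0.0
level ((545.7340087890625, 74.29495239257812), (190.59371948242188, 102.19679260253906), 83.27241516113281)
x [15.  16.5 18.  19.5 21.  22.5 24.  25.5 27.  28.5 30.  31.5 33.  34.5
 36.  37.5 39.  40.5 42.  43.5 45.  46.5 48.  49.5 51.  52.5 54.  55.5
 57.  58.5 60.  61.5 63.  64.5 66.  67.5 69.  70.5 72.  73.5 75.  76.5
 78.  79.5 81.  82.5 84.  85.5 87.  88.5 90.  91.5]
R [119 120 119 121 120 120 121 120 120 120 120 121 120 129 144 145 152 159
 170 179 134 121 120 121 121 120 121 121 122 131 124 123 123 123 122 121
 121 121 122 131 124 124 124 124 121 121 121 122 133 172 211 211]
B [107 107 107 107 107 107 108 107 108 107 107 108 107 115 127 128 134 140
 150 158 119 108 107 108 108 107 108 108 109 116 110 110 110 109 108 108
 107 107 108 116 110 110 111 109 108 108 108 108 118 152 185 186]
t 14.875 pos [0.5494 0.1701 0.1872] yaw -6.75 toolz [ 0.  0. -1.] F [-0.3 -0.1 -0. ] open 0.0855
shift [ 0.111 -0.462  0.224] az/30deg -0.225 dyaw 6.8
```

View pics/vial.png

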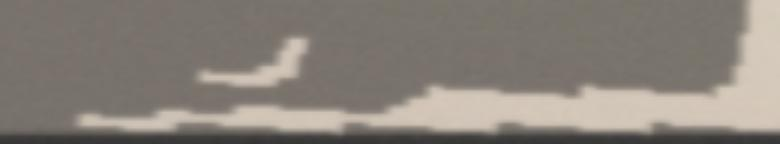

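The strip sampled was off: the box caught the deck's knobs. I'll tighten it.

```bash
sed -i 's/(.60,.24,.135)/(.55,.24,.135)/; s/    d=get(n); P,ok=cloud(d); im=d\[.image.\]$/    d=get(n) if fresh else ld(n); P,ok=cloud(d); im=d["image"]/; s/def vial(n=.wrist.)/def vial(n="wrist",fresh=1)/' h.py; python3 -c "
from h import *
vial(fresh=0)"
```

```text
level ((510.4228820800781, 78.46753692626953), (190.6464385986328, 31.25550651550293), 83.41049194335938)
x [15.  16.5 18.  19.5 21.  22.5 24.  25.5 27.  28.5 30.  31.5 33.  34.5
 36.  37.5 39.  40.5 42.  43.5 45.  46.5 48.  49.5 51.  52.5 54.  55.5
 57.  58.5 60.  61.5 63.  64.5 66.  67.5 69.  70.5 72.  73.5 75.  76.5
 78.  79.5 81.  82.5 84.  85.5 87.  88.5 90.  91.5]
R [ 43  43  67 228 237 239 232 176 174 175 175 175 175 176 176 175 175 176
 159  78 190 235 244 245 245 245 245 245 245 230 177 176 139  79 172 177
 177 178 177 177 178 177 177 177 177 163 226 238 231 220 117 112]
B [ 42  42  62 212 223 225 215  79  61  62  61  61  61  62  62  61  61  62
  58  42 105 205 228 230 231 231 230 231 233 181  62  63  54  43  62  63
  63  64  63  63  64  63  63  63  63  73 207 225 215 201 110 106]
```

View pics/vial.png

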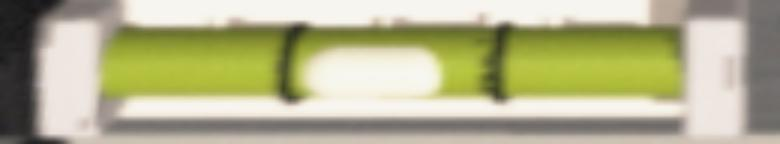

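The lines are at 43.5 and 64.2 mm and the bubble's middle is at 52.1, so it is 1.8 mm to −x. That's between the lines, but I'll centre it with about 22° more.

```bash
python3 -m pendant '[0,0,0,0.05,-0.2,0,1,0,0,0,0.109,-0.4,0,1,0,0,0,0.109,-0.463,0.1,1,0,0,0,0.109,-0.463,0.25,1,0,0,0,0.109,-0.463,0.4,1,0,0,0,0.109,-0.463,0.48,1,0,0,0,0.109,-0.463,0.48,1,0,0,0,0.109,-0.463,0.48,0,0,0,0,0.109,-0.463,0.48,0,0,0,0,0.109,-0.463,0.48,0,0,0,0,0.109,-0.463,0.48,0,0,0,0,0.109,-0.463,0.48,0]' 40
python3 -m pendant '[0,0,0.25,0,0,0,0,0,0,0.5,0,0,0,0,0,0,0.73,0,0,0,0,0,0,0.73,0,0,0,0,0,0,0.73,0,0,0,0,0,0,0.73,0,0,0,1,0,0,0.73,0,0,0,1,0,0,0.73,0,0,0,1,0,0,0.73,0,0,0,1]'
python3 -c "
from h import *
go(.55,.17,.187,-7)"
```

```text
t: 16.38
tool_pos: [0.5992, 0.3044, 0.0453]
tool_rot: [-3.136, 0.185, -0.004]
contact_force: [-0.8, -1.7, 6.5]
opening: 0.0347
grip_force: 39.8
t: 17.5
tool_pos: [0.598, 0.3042, 0.0429]
tool_rot: [3.044, -0.777, -0.001]
contact_force: [-0.9, 0.0, 0.0]
opening: 0.0852
grip_force: 0.0
t 17.5 pos [0.598  0.3042 0.0429] yaw -28.65 toolz [-0. -0. -1.] F [-0.9  0.   0. ] open 0.0852
shift [ 0.074  0.469 -0.48 ] az/30deg -0.722 dyaw 21.7
```

```bash
python3 -m pendant '[0,0,0,0,0,-0.2,1,0,0,0,0,0,-0.35,1,0,0,-0.3,0.03,0.2,-0.48,1,0,0,-0.722,0.074,0.4,-0.48,1,0,0,-0.722,0.074,0.469,-0.48,0.5,0,0,-0.722,0.074,0.469,-0.48,0,0,0,-0.722,0.074,0.469,-0.48,0,0,0,-0.722,0.074,0.469,-0.48,0,0,0,-0.722,0.074,0.469,-0.48,0,0,0,-0.722,0.074,0.469,-0.48,0,0,0,-0.722,0.074,0.469,-0.48,0,0,0,-0.722,0.074,0.469,-0.48,0]' 40
python3 -m pendant '[0,0,0,0,0,0,0,0,0,0,0,0,0,0,0,0,0,0,0,0,0,0,0,0,0,0,0,0,0,0,0,0,0,0,0]'
python3 -c "
from h import *
vial(); go(.5103,.0786,.125,-6.8)"
```

```text
t: 19.0
tool_pos: [0.5502, 0.1701, 0.1872]
tool_rot: [-3.136, 0.192, 0.0]
contact_force: [-0.6, 0.2, 0.6]
opening: -0.0
grip_force: 0.0
t: 19.62
tool_pos: [0.5502, 0.1701, 0.1872]
tool_rot: [-3.136, 0.192, 0.0]
contact_force: [-0.4, -0.2, -0.7]
opening: -0.0
grip_force: 0.0
level ((510.55914306640625, 78.19703674316406), (190.08750915527344, 31.11937141418457), 83.1650619506836)
x [15.  16.5 18.  19.5 21.  22.5 24.  25.5 27.  28.5 30.  31.5 33.  34.5
 36.  37.5 39.  40.5 42.  43.5 45.  46.5 48.  49.5 51.  52.5 54.  55.5
 57.  58.5 60.  61.5 63.  64.5 66.  67.5 69.  70.5 72.  73.5 75.  76.5
 78.  79.5 81.  82.5 84.  85.5 87.  88.5 90.  91.5]
R [ 47  48  58 221 240 241 238 182 181 180 181 180 180 180 181 181 181 181
 171  82 168 186 225 242 244 245 244 245 244 245 238 191 167  78 164 182
 182 182 182 181 182 183 182 183 182 161 210 172 168 167 120 111]
B [ 45  47  54 204 228 229 223  95  64  63  65  63  64  63  64  63  64  66
  62  44  61  77 180 225 231 231 231 231 231 233 211  85  62  43  60  65
  65  64  65  65  65  66  66  65  66  72 185 160 156 156 110 103]
t 19.675 pos [0.5502 0.17   0.1872] yaw -7.0 toolz [ 0.  0. -1.] F [-0.8 -1.3  0. ] open 0.0002
shift [-0.095  0.319  0.207] az/30deg -0.007 dyaw 0.2
```

The bubble is at 54.1 mm and the lines' middle is at 54.0, so it is centred. Now the press.

```bash
python3 -m pendant '[0,0,0,-0.05,0.17,0,0,0,0,0,-0.095,0.319,0,0,0,0,0,-0.095,0.319,0.1,0,0,0,0,-0.095,0.319,0.207,0,0,0,0,-0.095,0.319,0.207,0,0,0,0,-0.095,0.319,0.207,0]'
python3 -m pendant '[0,0,0,0,0,0.01,0,0,0,0,0,0,0.02,0,0,0,0,0,0,0.024,0,0,0,0,0,0,0.027,0,0,0,0,0,0,0.027,0,0,0,0,0,0,0.027,0]'
```

```text
t: 20.42
tool_pos: [0.511, 0.0786, 0.1263]
tool_rot: [-3.136, 0.191, -0.002]
contact_force: [0.8, 0.0, 0.0]
opening: -0.0001
grip_force: 0.0
t: 21.18
tool_pos: [0.5103, 0.0785, 0.1171]
tool_rot: [-3.136, 0.192, -0.0]
contact_force: [-1.0, -0.0, -0.7]
opening: -0.0002
grip_force: 0.0
```

```bash
python3 -m pendant '[0,0,0,0,0,0.002,0,0,0,0,0,0,0.004,0,0,0,0,0,0,0.004,0,0,0,0,0,0,0.004,0]'; python3 -m pendant '[0,0,0,0,0,0.001,0,0,0,0,0,0,0.002,0,0,0,0,0,0,0.002,0,0,0,0,0,0,0.002,0]'
```

```text
t: 21.68
tool_pos: [0.5103, 0.0785, 0.116]
tool_rot: [3.136, -0.192, 0.0]
contact_force: [-1.5, -0.2, 2.7]
opening: 0.0002
grip_force: 1.1
t: 22.18
tool_pos: [0.5104, 0.0785, 0.116]
tool_rot: [3.136, -0.191, 0.0]
contact_force: [-3.2, -1.1, 6.2]
opening: -0.0001
grip_force: 3.1
```

```bash
python3 -m pendant '[0,0,0,0,0,0.001,0,0,0,0,0,0,0.002,0,0,0,0,0,0,0.002,0,0,0,0,0,0,0.002,0,0,0,0,0,0,0.002,0,0,0,0,0,0,0.002,0]'; python3 -m pendant '[0,0,0,0,0,0,0,0,0,0,0,0,0,0,0,0,0,0,0,0,0,0,0,0,0,0,0,0,0,0,0,0,0,0,0,0,0,0,0,0,0,0,0,0,0,0,0,0,0,0,0,0,0,0,0,0,0,0,0,0,0,0,0,0,0,0,0,0,0,0,0,0,0,0,0,0,0,0,0,0,0,0,0,0]'
python3 - <<'E'
from h import *
d=get('scene'); s=get('side'); w=get('wrist')
a=cv2.resize(d['image'][160:240,310:400],(360,320),interpolation=cv2.INTER_CUBIC)
b=cv2.resize(w['image'],(400,300)); o=np.zeros((320,760,3),np.uint8); o[:,:360]=a;o[:300,360:]=b
cv2.imwrite('pics/f.png',o[:,:,::-1])
go(.5103,.0786,.116,-7)
E
```

```text
t: 22.92
tool_pos: [0.5104, 0.0785, 0.116]
tool_rot: [3.136, -0.191, -0.0]
contact_force: [-5.1, -0.2, 9.0]
opening: 0.0004
grip_force: 4.5
t: 24.42
tool_pos: [0.5104, 0.0785, 0.116]
tool_rot: [3.136, -0.191, -0.0]
contact_force: [-4.4, -0.8, 8.7]
opening: -0.0
grip_force: 4.5
t 24.575 pos [0.5104 0.0785 0.116 ] yaw -6.99 toolz [-0. -0. -1.] F [-5.3 -0.1  8.5] open 0.0003
shift [-0. -0.  0.] az/30deg 0.0 dyaw -0.0
```

View pics/f.png

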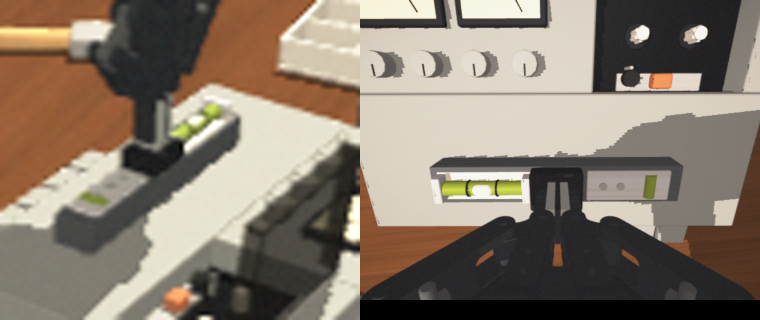

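The bubble is centred between the lines under the press (wrist view: bubble at 482, lines at 468 and 495). I'll trim the force to 10 N and ease the sideways load.

```bash
python3 -m pendant '[0,0,0,-0.001,0,0.001,0,0,0,0,-0.001,0,0.001,0,0,0,0,-0.001,0,0.001,0,0,0,0,-0.001,0,0.001,0,0,0,0,-0.001,0,0.001,0,0,0,0,-0.001,0,0.001,0,0,0,0,-0.001,0,0.001,0,0,0,0,-0.001,0,0.001,0]'
```

```text
t: 25.58
tool_pos: [0.5104, 0.0785, 0.116]
tool_rot: [3.136, -0.191, 0.001]
contact_force: [-4.2, -0.9, 9.4]
opening: -0.0001
grip_force: 4.8
```

```bash
python3 -m pendant '[0,0,0,-0.001,0,0.0005,0,0,0,0,-0.001,0,0.0005,0,0,0,0,-0.001,0,0.0005,0,0,0,0,-0.001,0,0.0005,0,0,0,0,-0.001,0,0.0005,0,0,0,0,-0.001,0,0.0005,0,0,0,0,-0.001,0,0.0005,0,0,0,0,-0.001,0,0.0005,0]'; python3 -c "
from h import *
print(ctrl.finish_job())"
```

```text
t: 26.58
tool_pos: [0.5104, 0.0785, 0.116]
tool_rot: [3.136, -0.191, 0.002]
contact_force: [-3.9, -0.8, 9.7]
opening: -0.0002
grip_force: 4.8
the job is handed in; nothing more can be done
None
```

The job is handed in at 26.6 s: the level lies along the strip, the bubble stood centred between its lines when last viewed (about 2 s before hand-in), and the arm is pressing on the grip with about 9.7 N.

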